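Seat the nozzle plate on the bar's glass rinser

ROBOT

A 6-joint arm with a two-finger parallel gripper is mounted at the origin on a cart in front of the work surface, level with it; the furniture and walls round the work are solid. World frame = base frame: x ahead of the robot, y to its left, z up, the work surface at z = 0. Lengths are in m, angles in rad, forces in N, time in s.
With the tool pointing down it reaches from about 0.25 to 0.725 m from the base axis. Payload 4 kg.
Tool frame: the origin (TCP) lies midway between the tips of the shut fingers; the grasp point (between the pads) lies 19 mm behind it; z points along the fingers, y is the line along which they close (so a half turn about z gives the same grasp; the last joint's range is limited). The gripper opens to 85 mm and grips with 20 to 120 N. Pads are 22 mm wide; open, the fingers measure 114 mm over their backs; the gripper's body (76 mm by 85 mm) begins 54 mm behind the grasp point. The pads swing forward as they close: fully open they stand 13 mm farther back than shut.
Start: joints at [1.293, 0.241, 0.005, 1.335, 0, 1.571], TCP at [0.137, 0.481, 0.231] pointing down, gripper open.
Joint ranges: [-2.72, 2.72], [-1.05, 1.87], [-1.09, 1.28], [-1.99, 2.15], [-1.42, 1.44], [-3.14, 3.14]. Speed limits (rad/s): [2.79, 2.79, 3.14, 3.14, 3.14, 3.14].

INTERFACE

Orientations are given as a unit quaternion [x, y, z, w].
In Python, from workcell import bot gives the robot as it stands. The module is installed in compiled form; this text tells all that it offers.
- The arm moves only by the tool drive_tool, never from a script. Its arguments are lists of equal length, an entry for each row: "slide": the shift along the tool's x, y, z scaled (see below), a list of three; "rotation": the turn, a rotation vector about the tool's x, y, z scaled (see below), a list of three. A call has exactly 8 rows; each row is the pose to reach, as a shift and turn from the pose commanded when the call began, along the tool's axes at that moment; what a row does not reach only later rows make up. The controller multiplies each number of a shift by 250 mm and each number of a turn by 0.5 rad. A row lasts 1/8 s, in which the tool goes at most 62.5 mm and 10.7 degrees, less where a joint would pass 70% of its speed; a pose out of reach is approached as far as the arm can. A call with a number of a shift or a turn outside -1 to 1 is refused whole. A call with a gripper value outside its range is refused whole. "gripper" is the opening, from 0 (shut) to 1 (fully open), set as the call begins (left out, the last holds). The fingers move at their own pace and stop on an object; the grip force is fixed at half the most. Time passes only in rows, so rows that repeat a pose let the fingers close, or fill a call up. It gives the time, the measured TCP pose, the force, the opening and the grip force at its end, in the units of the state.
- bot.get_obs(): the state, without advancing time (a new reading comes with each control period).
- bot.camera(name): name is "side" or "top"; returns a dict with "image" (384x512x3 uint8, red, green, blue), "z_map" (384x512 float32, m along the optical axis (not along the pixel's ray), 0 where there is no reading), "camera_matrix" (3x3 intrinsics, pixels), "xyz" and "orientation" of the camera in the world. Camera axes: x right, y up, looking along -z (the intrinsics and any distortion apply to the point x, -y, -z); pixel columns grow to the right and rows downward; lengths in m; the calibration is good to about 2 mm. A picture is of the moment at which its call begins.
- bot.job_done(): hands the job in; it is judged then, once.
The state is a dict: "clock": time; "joint_pos": joint angles; "joint_vel": joint speeds; "tau": joint torques, N m; "eef_pos": TCP position; "tool_rot": TCP orientation; "ft_force": force on the tool from outside, world axes, zero at the start; "ft_torque": the same for the moment, N m; "grip_width": finger opening in m; "grasp_force": force on a finger pad.
Only numpy, scipy, OpenCV 4.12 (cv2) and the standard library are available. Lean on these libraries where they do the work, as an engineer would, in place of code of your own. Each camera call takes 0.05 s, during which the arm holds its last target. There are 200 camera calls.

TASK

Put the glass rinser back together: of the two steel plates on its side decks, take the one with the big round hole by its bar grip, slide it to the pan in the middle until the hole is over the spray nozzle, and let it drop flat onto the pan floor with the nozzle standing up through the hole. Keep it low, lifted no more than a finger's breadth off the deck, and leave the other plate where it lies.

Things in the scene. Friction and masses are not known exactly. Their poses are not given: they have to be found in the camera images.
- nozzle_plate: Plate to seat: steel, 130 x 90 x 4 mm, about 250 g, a 40 mm round hole near one end, slots and a bar grip in the rest. Origin: hole centre, underside. x runs from the hole towards the grip (plate from x = -28 to +102 mm), y across (+-45), z up. Starts on the left or right deck, hole end towards the robot, within 6 degrees of the rinser's x.
- nozzle_plate_grip (a point): Centre of that plate's bar grip: a steel bar 56 mm long (plate's x), 14 mm thick (y), 22 mm high, on two short posts. The point is 55 mm from the hole centre along the plate's x and 31 mm above its underside; the bar's top is 11 mm above the point, its lower edge 11 mm below. Axes as the plate's.
- nozzle_tip (a point): Tip of the fixed upright spray nozzle, a steel pin 14 mm in diameter, 14 mm above the pan floor and 2 mm below the deck tops. Axes as the rinser's: x away from the robot, y to the left deck, z up. The plate seats with its x along this x: hole over the nozzle, grip on the far side.
- rinser: Fixed black unit, 182 mm deep (x), 334 mm wide (y), turned up to 14 degrees. Origin: on the worktop under the nozzle. Middle: open pan, floor at z = 4 mm, x = -46 to +120, y = +-63 mm, with front and back kerbs up to z = 12. On either side a deck, top at z = 20 mm, y = 63 to 167 mm. The plates lie on the decks.
- slotted_plate_grip (a point): Centre of the bar grip of the other plate, to be left alone: same outline, grip and material, but with long narrow slots only and no round hole. It lies on the other deck.
There are look-alikes about, which are no part of the job. Leave any blue or green look-alike of the nozzle_plate alone.

How it is judged:
By the outcome, as a careful person would: the job done as asked, in the order asked, and still so for the second after the job is handed in, with the robot touching nothing.
It also fails if it takes over 32 s, if anything falls off the work surface, if the arm or the gripper's body presses on something with over 40 N, if the wrist force passes 120 N, or if a joint passes its speed limit or range.

## Working session

There is one attempt and no reset: what is moved stays moved. The work goes in short steps, Python scripts to look and compute and a tool call to move; the robot and the scene stay as the last step left them, time stands still between calls to the robot, and variables do not carry over. Pictures are saved under pics/ and viewed, at most 10 in all, crops included, and the job is handed in when it is done.

Besides the shell and the picture viewer there is one more tool, called after "Emit:" as name(argument=value, ...), one argument or row to a line, values as JSON. drive_tool: Moves the arm, as the interface text tells. Shifts and turns lie within -1 to 1; 1 stands for 250 mm of shift or 0.5 rad of turn. Its arguments: {"type":"object","properties":{"slide":{"type":"array","items":{"type":"array","items":{"type":"number"}}},"rotation":{"type":"array","items":{"type":"array","items":{"type":"number"}}},"gripper":{"type":"number"}},"required":["slide","rotation"]}

```bash
mkdir -p pics && cat > h.py <<'E'
import numpy as np,cv2
from scipy.spatial.transform import Rotation as R
from workcell import bot
def cam(n):
    c=bot.camera(n); c['R']=R.from_quat(c['orientation']).as_matrix(); return c
def pts(c):
    K=c['camera_matrix'];z=c['z_map'];v,u=np.mgrid[:384,:512]
    p=np.stack([(u-K[0,2])/K[0,0]*z,-(v-K[1,2])/K[1,1]*z,-z],-1)
    return p@c['R'].T+c['xyz']
def ray(c,u,v,h):
    K=c['camera_matrix'];d=c['R']@np.array([(u-K[0,2])/K[0,0],-(v-K[1,2])/K[1,1],-1])
    return c['xyz']+d*(h-c['xyz'][2])/d[2]
def proj(c,p):
    K=c['camera_matrix'];q=c['R'].T@(np.array(p)-c['xyz']);return K[0,0]*q[0]/-q[2]+K[0,2],-K[1,1]*q[1]/-q[2]*1+K[1,2]
E
python3 - <<'E'
from h import *
o=bot.get_obs();print({k:np.round(v,3) for k,v in o.items()})
for n in('top','side'):
    c=cam(n);cv2.imwrite(f'pics/{n}0.png',cv2.resize(c['image'][...,::-1],(800,600),interpolation=2));print(n,c['xyz'],c['R'],c['camera_matrix'],c.keys());np.savez(f'{n}0.npz',**c)
E
```

```text
{'clock': np.float64(0.0), 'joint_pos': array([ 1.293,  0.241,  0.004,  1.335, -0.   ,  1.571]), 'joint_vel': array([ 0.001,  0.   ,  0.   , -0.001,  0.001,  0.001]), 'tau': array([ 1.0000e-03, -3.7232e+01,  2.5241e+01,  1.7000e-02, -0.0000e+00,
        0.0000e+00]), 'eef_pos': array([0.137, 0.48 , 0.23 ]), 'tool_rot': array([ 0.138,  0.99 , -0.001, -0.   ]), 'ft_force': array([-0.058, -0.117, -0.305]), 'ft_torque': array([-0.01 , -0.021, -0.002]), 'grasp_force': np.float64(0.0), 'grip_width': np.float64(0.086)}
top [ 0.34897833 -0.11800345  1.26027065] [[-0.02874574  0.9949684  -0.09597686]
 [-0.99957727 -0.02903091 -0.00157599]
 [-0.00435435  0.09589098  0.99538232]] [[378.15948472   0.         252.67120401]
 [  0.         378.15948472 190.92581351]
 [  0.           0.           1.        ]] dict_keys(['image', 'z_map', 'camera_matrix', 'xyz', 'orientation', 'R'])
side [ 0.7273582  -0.61967045  1.08453105] [[ 0.90201471 -0.3767017   0.21086793]
 [ 0.43157643  0.79878738 -0.41914258]
 [-0.01054692  0.4690784   0.88309355]] [[456.49525409   0.         255.52344181]
 [  0.         456.49525409 190.9990355 ]
 [  0.           0.           1.        ]] dict_keys(['image', 'z_map', 'camera_matrix', 'xyz', 'orientation', 'R'])
```

View pics/top0.png

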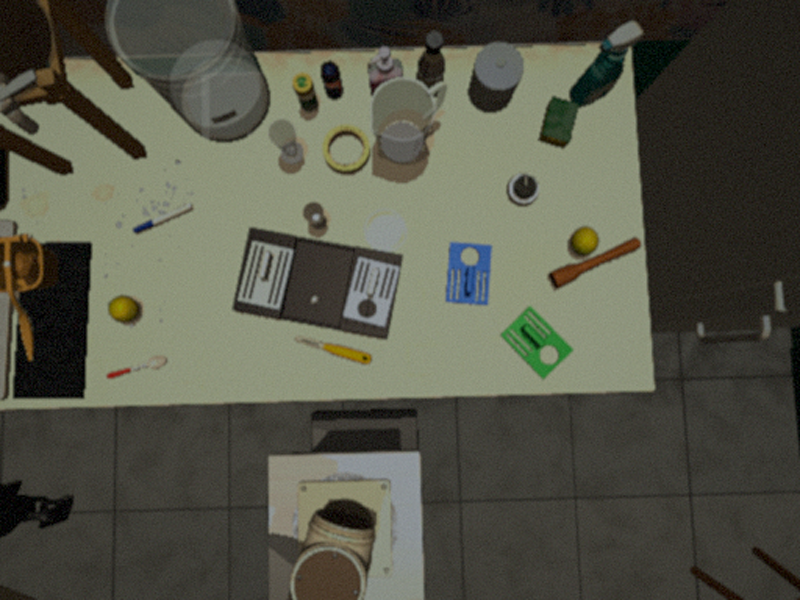

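View pics/side0.png

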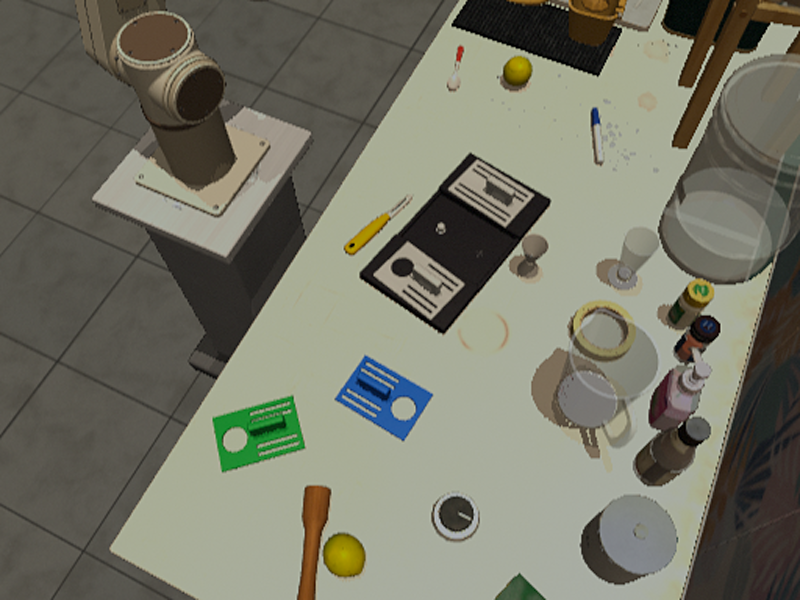

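The top view shows the round-hole plate on the right deck, with its hole at (367,308) and grip at (375,278). The slotted plate is on the left deck, the nozzle is at (314,299), and a goblet stands behind at (316,218). The side view agrees. I'll zoom in and measure next.

```bash
python3 - <<'E'
from h import *
ims=[]
for n,(x0,y0,w) in (('top',(145,140,120)),('side',(225,90,132))):
    c=dict(np.load(n+'0.npz'));im=c['image'][...,::-1]
    ims.append(cv2.resize(im[y0:y0+w*5//4-30,x0:x0+w],None,fx=400/w,fy=400/w,interpolation=cv2.INTER_CUBIC)[:400])
    P=pts(c); g=cv2.cvtColor(c['image'],cv2.COLOR_RGB2HSV)
    roi=np.zeros(g.shape[:2],bool);roi[y0:y0+100,x0:x0+w]=1
    dark=((g[...,2]<95)&roi).astype(np.uint8)
    k,l,s,ce=cv2.connectedComponentsWithStats(dark)
    i=1+np.argmax(s[1:,4]);m=(l==i).astype(np.uint8)
    cs,_=cv2.findContours(m,cv2.RETR_EXTERNAL,cv2.CHAIN_APPROX_NONE)
    ct=max(cs,key=cv2.contourArea)[:,0]
    W=np.array([ray(c,u,v,.02)[:2] for u,v in ct],np.float32)
    r=cv2.minAreaRect(W);print(n,'rinser',r,s[i])
    f=np.zeros_like(m);cv2.fillPoly(f,[ct],1)
    wh=((f>0)&(m==0)&(g[...,2]>105)).astype(np.uint8)
    wh=cv2.morphologyEx(wh,cv2.MORPH_CLOSE,np.ones((7,7)))
    k,l,s,ce=cv2.connectedComponentsWithStats(wh)
    for j in range(1,k):
        if s[j,4]<5: continue
        q=np.argwhere(l==j);Wp=np.array([ray(c,u,v,.024)[:2] for v,u in q],np.float32)
        print(s[j],ce[j].round(1),cv2.minAreaRect(Wp))
    for nm,lo,hi in(('15-30',.014,.03),('>45',.045,.08)):
        q=P[roi&(P[...,2]>lo)&(P[...,2]<hi)&(f>0)];print(nm,len(q),q.mean(0) if len(q) else 0)
cv2.imwrite('pics/crop.png',np.hstack([np.pad(i,((0,400-i.shape[0]),(0,0),(0,0))) for i in ims]))
E
```

```text
top rinser ((0.5072311758995056, 0.04754991829395294), (0.3334237039089203, 0.18274672329425812), 77.83148956298828) [ 149  146  108   71 3254]
[ 152  154   36   44 1069] [169.6 175.7] ((0.5270076394081116, 0.15663212537765503), (0.09004026651382446, 0.13080067932605743), 75.68115234375)
[200 190   3   4  10] [200.9 191.2] ((0.47128647565841675, 0.053718533366918564), (0.006577535532414913, 0.009902724996209145), 89.11839294433594)
15-30 2184 [0.51663775 0.09909582 0.02170963]
>45 96 [0.54491485 0.15085493 0.059877  ]
side rinser ((0.5124480724334717, 0.04060773551464081), (0.3377707600593567, 0.18436409533023834), 77.84848022460938) [ 230   98  122   92 3724]
[ 287  102   55   43 1193] [314. 123.] ((0.5291966795921326, 0.1541975438594818), (0.09184931963682175, 0.1294259876012802), 75.7693862915039)
[279 142   6   8  33] [281.8 145.7] ((0.4776042699813843, 0.0434984490275383), (0.013858371414244175, 0.023297719657421112), 23.893857955932617)
15-30 2285 [0.51830394 0.10055215 0.02161844]
>45 149 [0.54653827 0.14719489 0.05789777]
```

View pics/crop.png

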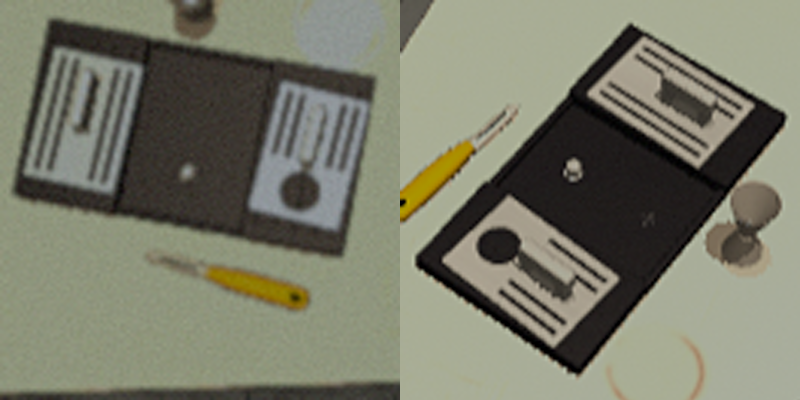

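```bash
python3 - <<'E'
from h import *
yaw=np.deg2rad(-12.16)
for n,(x0,y0,w) in (('top',(145,140,120)),('side',(225,90,132))):
    c=dict(np.load(n+'0.npz'));P=pts(c);g=cv2.cvtColor(c['image'],cv2.COLOR_RGB2HSV)
    hole=(235,197) if n=='top' else (225+98*.33,90+246*.33)
    noz=(145+187*.3,140+171*.3) if n=='top' else (225+172*.33,90+165*.33)
    V=g[...,2].astype(int)
    roi=np.zeros(V.shape,bool);roi[y0:y0+100,x0:x0+w]=1
    cs,_=cv2.findContours(((V<95)&roi).astype(np.uint8),0,1);ct=cv2.convexHull(max(cs,key=cv2.contourArea))
    f=cv2.fillPoly(np.zeros(V.shape,np.uint8),[ct],1)
    f=cv2.erode(f,np.ones((3,3)))
    wh=((f>0)&(V>105)).astype(np.uint8)
    k,l,s,ce=cv2.connectedComponentsWithStats(cv2.morphologyEx(wh,cv2.MORPH_CLOSE,np.ones((3,3))))
    for j in range(1,k):
        if s[j,4]<300: continue
        q=np.argwhere(l==j);W=np.array([ray(c,u,v,.024)[:2] for v,u in q],np.float32)
        r=cv2.minAreaRect(W);print(n,'plate',s[j,4],r)
    def cen(uv,rad,dark,h):
        vv,uu=np.mgrid[:384,:512];m=np.hypot(uu-uv[0],vv-uv[1])<rad
        m&=(V<95) if dark else (V>100)
        q=np.argwhere(m).mean(0);return m.sum(),q[::-1],ray(c,q[1],q[0],h)[:2]
    print('hole',cen(hole,7 if n=='top' else 8,1,.0235));print('noz',cen(noz,5,0,.017))
    m=(f>0)&(P[...,2]>.052)&(P[...,2]<.075)
    k,l,s,ce=cv2.connectedComponentsWithStats(m.astype(np.uint8))
    for j in range(1,k):
        if s[j,4]>15:
            q=np.argwhere(l==j);W=np.array([ray(c,u,v,.062)[:2] for v,u in q],np.float32)
            print('bar',s[j,4],P[l==j].mean(0),cv2.minAreaRect(W))
E
```

```text
top plate 1022 ((0.5270076394081116, 0.15663212537765503), (0.09004026651382446, 0.13080067932605743), 75.68115234375)
top plate 981 ((0.4854191541671753, -0.06586316972970963), (0.09076911956071854, 0.13133227825164795), 73.90095520019531)
hole (np.int64(108), array([234.62037037, 196.88888889]), array([ 0.45030834, -0.05627331]))
noz (np.int64(11), array([200.72727273, 191.27272727]), array([0.47271228, 0.05558244]))
bar 87 [0.54525979 0.15125084 0.0610013 ] ((0.5452009439468384, 0.1508844941854477), (0.015662500634789467, 0.055554743856191635), 75.63172912597656)
bar 78 [ 0.50385483 -0.07110099  0.06186001] ((0.5032118558883667, -0.07091458141803741), (0.0139767499640584, 0.05611187964677811), 74.58232116699219)
side plate 1058 ((0.5291966795921326, 0.1541975438594818), (0.09184931963682175, 0.1294259876012802), 75.7693862915039)
side plate 920 ((0.48613253235816956, -0.06786805391311646), (0.09141300618648529, 0.1295485496520996), 74.13381958007812)
hole (np.int64(142), array([257.44366197, 170.66197183]), array([ 0.451892  , -0.05786916]))
noz (np.int64(28), array([281.89285714, 145.46428571]), array([0.47691693, 0.04840372]))
bar 115 [0.54693953 0.14801452 0.06062033] ((0.5464209318161011, 0.1469578742980957), (0.019855037331581116, 0.05642463639378548), 74.30708312988281)
bar 127 [ 0.5042236  -0.07435161  0.06053628] ((0.5048252940177917, -0.07544749975204468), (0.01758384332060814, 0.05806047469377518), 75.0938491821289)
```

```bash
cat > d.py <<'E'
from h import *
import sys
def go(p,yaw=None):
    o=bot.get_obs();Q=R.from_quat(o['tool_rot']);d=Q.inv().apply(np.array(p)-o['eef_pos'])
    print('t',o['clock'],'at',o['eef_pos'].round(4),'yaw',np.rad2deg(np.arctan2(*(Q.as_matrix()[:2,1]*[-1,1]))).round(2),'tilt',Q.as_matrix()[:,2].round(4),'slide',(d/.25).round(3),end=' ')
    if yaw is not None:
        s,c=np.sin(np.deg2rad(yaw)),np.cos(np.deg2rad(yaw))
        T=R.from_matrix(np.array([[-c,-s,0],[-s,c,0],[0,0,-1]]))
        print('rot',((Q.inv()*T).as_rotvec()/.5).round(4))
a=[float(x) for x in sys.argv[1:]];go(a[:3],a[3])
E
python3 d.py .504 -.072 .12 -16; python3 d.py .504 -.072 .035 -16
```

```text
t 0.1 at [0.137  0.4803 0.2305] yaw -15.92 tilt [-5.0e-04 -1.8e-03 -1.0e+00] slide [-2.018 -1.721  0.445] rot [-0.0037 -0.0001  0.0028]
t 0.1 at [0.137  0.4803 0.2305] yaw -15.92 tilt [-5.0e-04 -1.8e-03 -1.0e+00] slide [-2.018 -1.72   0.785] rot [-0.0037 -0.0001  0.0028]
```

Emit:
drive_tool(
  slide=[
    [-0.06,-0.05,0],
    [-0.18,-0.15,0],
    [-0.33,-0.28,0],
    [-0.5,-0.43,0],
    [-0.65,-0.56,0],
    [-0.8,-0.68,0],
    [-0.92,-0.79,0],
    [-1,-0.86,0],
  ],
  rotation=[
    [0,0,0],
    [0,0,0],
    [0,0,0],
    [0,0,0],
    [0,0,0],
    [0,0,0],
    [0,0,0],
    [0,0,0],
  ],
  gripper=1,
)

```text
clock: 1.1
eef_pos: [0.3188, 0.2029, 0.2312]
tool_rot: [0.14, 0.99, -0.0, 0.0]
ft_force: [0.8, -0.0, 0.3]
grip_width: 0.0856
grasp_force: 0.0
```

Emit:
drive_tool(
  slide=[
    [-0.06,-0.05,0],
    [-0.18,-0.15,0],
    [-0.33,-0.28,0],
    [-0.5,-0.43,0],
    [-0.7,-0.6,0],
    [-0.87,-0.74,0],
    [-0.97,-0.83,0],
    [-1,-0.86,0],
  ],
  rotation=[
    [0,0,0],
    [0,0,0],
    [0,0,0],
    [0,0,0],
    [0,0,0],
    [0,0,0],
    [0,0,0],
    [0,0,0],
  ],
)

```text
clock: 2.1
eef_pos: [0.4998, -0.0721, 0.2307]
tool_rot: [0.14, 0.99, -0.0, -0.001]
ft_force: [0.2, -0.2, -0.2]
grip_width: 0.0854
grasp_force: 0.0
```

```bash
python3 d.py .504 -.072 .10 -16
```

```text
t 2.1 at [ 0.4998 -0.0721  0.2307] yaw -16.11 tilt [-0.0013 -0.     -1.    ] slide [-0.017  0.005  0.523] rot [-0.0007 -0.0024 -0.004 ]
```

Emit:
drive_tool(
  slide=[
    [-0.01,0,0.08],
    [-0.016,0.005,0.22],
    [-0.016,0.005,0.38],
    [-0.016,0.005,0.53],
    [-0.016,0.005,0.66],
    [-0.016,0.005,0.74],
    [-0.016,0.005,0.78],
    [-0.016,0.005,0.78],
  ],
  rotation=[
    [0,0,0],
    [0,0,0],
    [0,0,0],
    [0,0,0],
    [0,0,0],
    [0,0,0],
    [0,0,0],
    [0,0,0],
  ],
)

```text
clock: 3.1
eef_pos: [0.5034, -0.0693, 0.0362]
tool_rot: [0.138, 0.99, 0.0, -0.001]
ft_force: [1.2, 0.7, -0.9]
grip_width: 0.0854
grasp_force: 0.0
```

```bash
python3 d.py .504 -.072 .035 -16; python3 - <<'E'
from h import *
a=[]
for n,(x0,y0,w) in (('top',(185,130,100)),('side',(215,90,140))):
    c=cam(n);a.append(cv2.resize(c['image'][y0:y0+w,x0:x0+w,::-1],(400,400),interpolation=2))
cv2.imwrite('pics/g1.png',np.hstack(a))
E
```

```text
t 3.1 at [ 0.5034 -0.0693  0.0362] yaw -15.88 tilt [-1.3e-03  2.0e-04 -1.0e+00] slide [-0.005 -0.01   0.005] rot [-0.0002 -0.0026  0.0041]
```

View pics/g1.png

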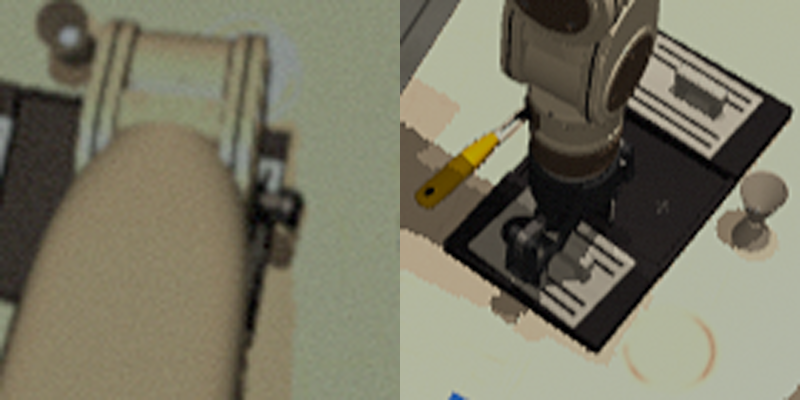

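The top view is blocked by the arm. In the side view the fingers straddle the bar at about (535,250), with nothing in the way, so I'll close.

Emit:
drive_tool(
  slide=[
    [-0.004,-0.01,0.004],
    [-0.004,-0.01,0.004],
    [-0.004,-0.01,0.004],
    [-0.004,-0.01,0.004],
    [-0.004,-0.01,0.004],
    [-0.004,-0.01,0.004],
    [-0.004,-0.01,0.004],
    [-0.004,-0.01,0.004],
  ],
  rotation=[
    [0,0,0],
    [0,0,0],
    [0,0,0],
    [0,0,0],
    [0,0,0],
    [0,0,0],
    [0,0,0],
    [0,0,0],
  ],
  gripper=0,
)

```text
clock: 4.2
eef_pos: [0.5048, -0.0725, 0.0356]
tool_rot: [0.138, 0.99, -0.0, 0.0]
ft_force: [0.2, -0.9, 4.4]
grip_width: 0.0131
grasp_force: 59.5
```

```bash
python3 d.py .5268 .0429 .042 -12.2
```

```text
t 4.2 at [ 0.5048 -0.0725  0.0356] yaw -15.92 tilt [ 6.e-04 -3.e-04 -1.e+00] slide [ 0.042  0.468 -0.026] rot [-0.0002  0.0013 -0.1298]
```

Emit:
drive_tool(
  slide=[
    [0,0,-0.006],
    [0,0,-0.012],
    [0,0,-0.018],
    [0,0,-0.026],
    [0,0,-0.026],
    [0,0,-0.026],
    [0,0,-0.026],
    [0,0,-0.026],
  ],
  rotation=[
    [0,0,0],
    [0,0,0],
    [0,0,0],
    [0,0,0],
    [0,0,0],
    [0,0,0],
    [0,0,0],
    [0,0,0],
  ],
)

```text
clock: 5.2
eef_pos: [0.5045, -0.0724, 0.0418]
tool_rot: [0.138, 0.99, 0.0, -0.0]
ft_force: [-0.6, -0.3, -2.3]
grip_width: 0.0128
grasp_force: 58.8
```

```bash
python3 d.py .5268 .0429 .042 -12.2; python3 - <<'E'
from h import *
c=cam('side');V=c['image'].max(-1)
cv2.imwrite('pics/g2.png',cv2.resize(c['image'][90:220,215:355,::-1],(560,520),interpolation=2))
P=pts(c);v,u=np.mgrid[:384,:512]
o=bot.get_obs();y=np.deg2rad(-15.9);g=(P[...,:2]-o['eef_pos'][:2])@np.array([[np.cos(y),-np.sin(y)],[np.sin(y),np.cos(y)]])
for lo,hi in((-83,-70),(-50,-30),(0,20),(25,45)):
  m=(g[...,0]*1e3>lo)&(g[...,0]*1e3<hi)&(g[...,1]<-.025)&(g[...,1]>-.045)&(P[...,2]<.05)&(P[...,2]>.01)&(V>60);print(lo,m.sum(),np.median(P[m][:,2]) if m.any() else 0)
E
```

```text
t 5.2 at [ 0.5045 -0.0724  0.0418] yaw -15.91 tilt [-1.e-04  0.e+00 -1.e+00] slide [ 0.04   0.468 -0.001] rot [ 0.000e+00 -1.000e-04 -1.296e-01]
-83 32 0.03126100120448627
-50 49 0.030213540786531157
0 50 0.03021239848508861
25 58 0.02976338167042325
```

View pics/g2.png

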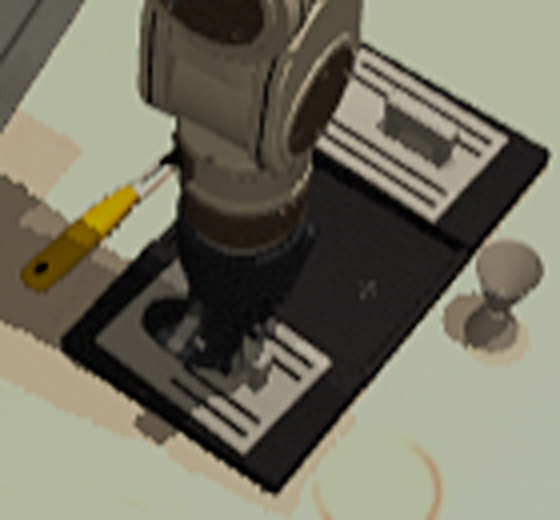

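The plate hangs level about 6 mm above the deck. In the picture the hole is near (165,320), on the robot side. Next I'll slide it over the pan.

Emit:
drive_tool(
  slide=[
    [0.002,0.025,0],
    [0.008,0.09,0],
    [0.015,0.18,0],
    [0.022,0.27,0],
    [0.03,0.36,0],
    [0.036,0.43,0],
    [0.04,0.46,0],
    [0.04,0.468,0],
  ],
  rotation=[
    [0,0,-0.005],
    [0,0,-0.02],
    [0,0,-0.05],
    [0,0,-0.08],
    [0,0,-0.1],
    [0,0,-0.12],
    [0,0,-0.13],
    [0,0,-0.13],
  ],
)

```text
clock: 6.25
eef_pos: [0.5269, 0.0433, 0.0417]
tool_rot: [0.106, 0.994, -0.0, -0.0]
ft_force: [0.0, 0.8, -3.2]
grip_width: 0.0127
grasp_force: 58.7
```

Emit:
drive_tool(
  slide=[
    [0,0,0],
    [0,0,0],
    [0,0,0],
    [0,0,0],
    [0,0,0],
    [0,0,0],
    [0,0,0],
    [0,0,0],
  ],
  rotation=[
    [0,0,0],
    [0,0,0],
    [0,0,0],
    [0,0,0],
    [0,0,0],
    [0,0,0],
    [0,0,0],
    [0,0,0],
  ],
)

```text
clock: 7.25
eef_pos: [0.5269, 0.0429, 0.0418]
tool_rot: [0.106, 0.994, 0.0, -0.0]
ft_force: [0.3, 0.0, -2.9]
grip_width: 0.0125
grasp_force: 58.7
```

```bash
python3 d.py .5268 .0429 .019 -12.2; python3 - <<'E'
from h import *
c=cam('side');np.savez('s3.npz',**c);t=cam('top')
a=cv2.resize(c['image'][90:220,225:355,::-1],(400,400),interpolation=2);b=cv2.resize(t['image'][130:230,150:250,::-1],(400,400),interpolation=2)
cv2.imwrite('pics/g3.png',np.hstack([a,b]))
print([np.round((np.array(proj(c,p))-[225,90])*400/130) for p in ((.473,.0545,.018),(.473,.0545,.030))])
E
```

```text
t 7.25 at [0.5269 0.0429 0.0418] yaw -12.19 tilt [-0.  0. -1.] slide [ 0.001 -0.     0.091] rot [ 0.     -0.      0.0003]
[array([174., 163.]), array([174., 156.])]
```

View pics/g3.png

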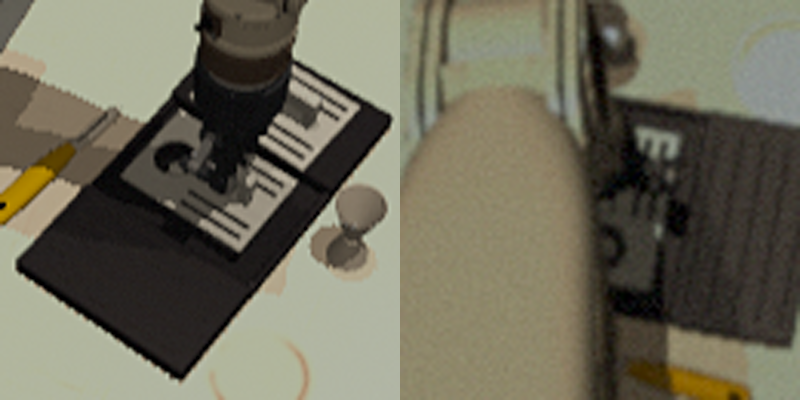

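In the side view the nozzle stands inside the dark hole at about (170,160), and the plate is square to the pan. I'll lower it.

Emit:
drive_tool(
  slide=[
    [0,0,0.01],
    [0,0,0.024],
    [0,0,0.038],
    [0,0,0.052],
    [0,0,0.064],
    [0,0,0.076],
    [0,0,0.084],
    [0,0,0.084],
  ],
  rotation=[
    [0,0,0],
    [0,0,0],
    [0,0,0],
    [0,0,0],
    [0,0,0],
    [0,0,0],
    [0,0,0],
    [0,0,0],
  ],
)

```text
clock: 8.35
eef_pos: [0.5268, 0.0429, 0.0206]
tool_rot: [0.106, 0.994, -0.0, -0.0]
ft_force: [-0.8, -0.2, -2.5]
grip_width: 0.013
grasp_force: 58.7
```

```bash
python3 d.py .5268 .0429 .0198 -12.2; python3 - <<'E'
from h import *
c=cam('side')
cv2.imwrite('pics/g4.png',cv2.resize(c['image'][110:190,245:335,::-1],(720,640)[:2],interpolation=2)[:600])
E
```

```text
t 8.35 at [0.5268 0.0429 0.0206] yaw -12.19 tilt [-3.e-04 -0.e+00 -1.e+00] slide [0.    0.    0.003] rot [-0.0002 -0.0006  0.0003]
```

View pics/g4.png

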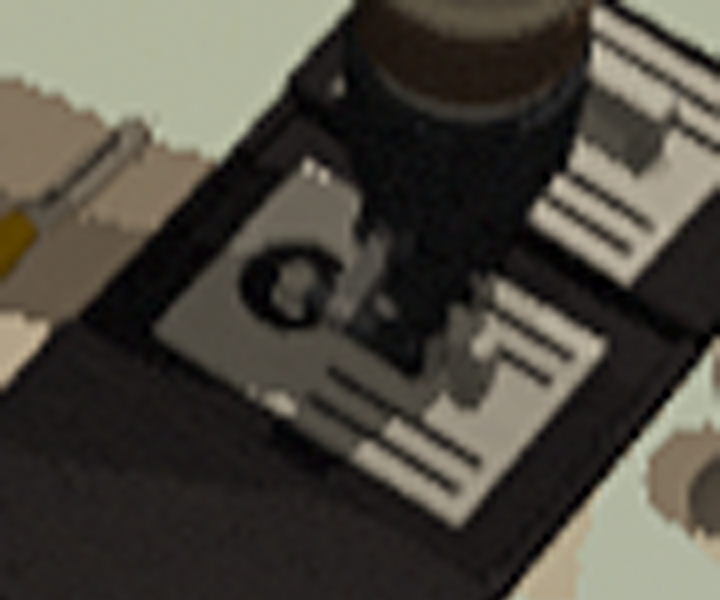

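The nozzle, near (290,280), stands inside the hole with a ring of clearance all round. The plate is just above the pan floor, so I'll release it.

Emit:
drive_tool(
  slide=[
    [0,0,0],
    [0,0,0],
    [0,0,0],
    [0,0,0],
    [0,0,0],
    [0,0,0],
    [0,0,0],
    [0,0,0],
  ],
  rotation=[
    [0,0,0],
    [0,0,0],
    [0,0,0],
    [0,0,0],
    [0,0,0],
    [0,0,0],
    [0,0,0],
    [0,0,0],
  ],
  gripper=0.5,
)

```text
clock: 9.4
eef_pos: [0.527, 0.0429, 0.0208]
tool_rot: [0.106, 0.994, -0.0, -0.0]
ft_force: [0.1, 0.6, 0.3]
grip_width: 0.0428
grasp_force: 0.0
```

Emit:
drive_tool(
  slide=[
    [0,0,-0.02],
    [0,0,-0.06],
    [0,0,-0.12],
    [0,0,-0.22],
    [0,0,-0.36],
    [0,0,-0.52],
    [0,0,-0.65],
    [0,0,-0.7],
  ],
  rotation=[
    [0,0,0],
    [0,0,0],
    [0,0,0],
    [0,0,0],
    [0,0,0],
    [0,0,0],
    [0,0,0],
    [0,0,0],
  ],
)

```text
clock: 10.4
eef_pos: [0.5283, 0.043, 0.1992]
tool_rot: [0.106, 0.994, 0.0, 0.003]
ft_force: [-0.3, 0.6, 0.2]
grip_width: 0.0427
grasp_force: 0.0
```

Emit:
drive_tool(
  slide=[
    [0,0.05,0],
    [0,0.15,0],
    [0,0.3,0],
    [0,0.45,0],
    [0,0.6,0],
    [0,0.75,0],
    [0,0.85,0],
    [0,0.9,0],
  ],
  rotation=[
    [0,0,0],
    [0,0,0],
    [0,0,0],
    [0,0,0],
    [0,0,0],
    [0,0,0],
    [0,0,0],
    [0,0,0],
  ],
)

```text
clock: 11.4
eef_pos: [0.5734, 0.2645, 0.1933]
tool_rot: [0.105, 0.994, -0.001, -0.002]
ft_force: [-0.4, -0.5, -0.9]
grip_width: 0.0426
grasp_force: 0.0
```

```bash
python3 - <<'E'
from h import *
c=cam('side');t=cam('top')
a=cv2.resize(c['image'][95:205,225:335,::-1],(400,400),interpolation=2);b=cv2.resize(t['image'][130:240,145:255,::-1],(400,400),interpolation=2)
cv2.imwrite('pics/g5.png',np.hstack([a,b]))
P=pts(c);V=c['image'].max(-1)
y=np.deg2rad(-12.2);g=1e3*(P[...,:2]-[.473,.0545])@np.array([[np.cos(y),-np.sin(y)],[np.sin(y),np.cos(y)]])
for x in(-24,40,90):
  for yy in(-38,38):
    m=np.hypot(g[...,0]-x,g[...,1]-yy)<9;print(x,yy,m.sum(),np.median(P[m][:,2]).round(4))
E
```

```text
-24 -38 30 0.0083
-24 38 22 0.0084
40 -38 30 0.0074
40 38 25 0.0075
90 -38 31 0.0075
90 38 26 0.0077
```

View pics/g5.png

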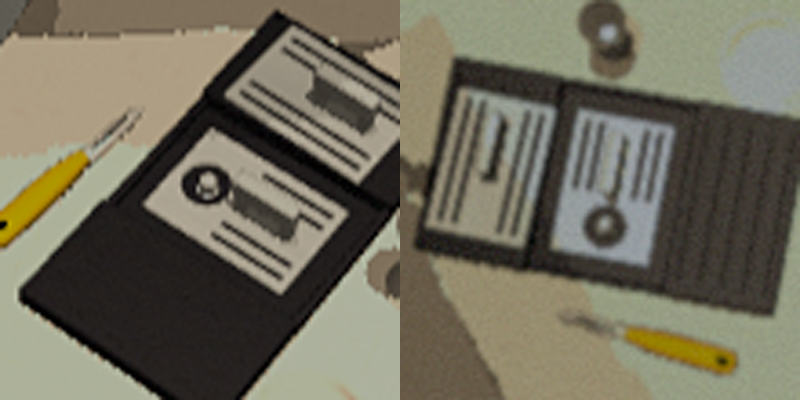

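The plate lies flat, with its top measured at about 8 mm all over, which is the height expected on the pan floor. The nozzle is centred in the hole at (207,185) in the side view and (604,227) in the top view. The slotted plate has not moved.

```bash
python3 -c "
from workcell import bot
print(bot.job_done())"
```

```text
the job is handed in; nothing more can be done
None
```

The round-hole plate lies flat on the pan floor with the nozzle standing up through its hole, the slotted plate is untouched, and the job is handed in at about 11.5 s on the robot clock (limit 32 s).

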